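# Hold the ball feeder's sprung gate half open

### The arm

A 6-joint arm with a two-finger parallel gripper is mounted at the origin on a cart in front of the work surface, level with it; the furniture and walls round the work are solid. World frame = base frame: x ahead of the robot, y to its left, z up, the work surface at z = 0. Lengths are in m, angles in rad, forces in N, time in s.
With the tool pointing down it reaches from about 0.275 to 0.825 m from the base axis. Payload 4.9 kg.
Tool frame: the origin (TCP) lies on the centre line of the jaws, within the pads' length; the fingertips stand 11 mm ahead of it and the grasp point (between the pads) lies 8 mm behind it; z points along the fingers, y is the line along which they close (so a half turn about z gives the same grasp; the last joint's range is limited). The gripper opens to 85 mm and grips with 20 to 120 N. Pads are 22 mm wide; open, the fingers measure 114 mm over their backs; the gripper's body (76 mm by 85 mm) begins 54 mm behind the grasp point. The pads swing forward as they close: fully open they stand 13 mm farther back than shut.
Start: joints at [-1.238, 0.326, -0.193, 1.052, 0, 1.437], TCP at [0.248, -0.491, 0.242] pointing down, gripper open.
Joint ranges: [-2.65, 2.65], [-0.97, 1.79], [-1.3, 1.35], [-1.93, 2.1], [-1.47, 1.37], [-3.14, 3.14]. Speed limits (rad/s): [2.57, 2.57, 3.14, 3.14, 3.14, 3.14].

### API

Orientations are given as a unit quaternion [w, x, y, z].
In Python, from cell import * gives the robot as it stands. Calls block until the motion is done:
- move_pose(position, orientation): joint-space move of the TCP to a pose.
- move_linear(position, speed=0.15, rotation=None, until_force=None): straight line of the TCP; rotation=None keeps the orientation; speed is the mean speed in m/s. With until_force (N) it stops when the force on the tool has changed by that much, and returns True; else False.
- goto_joints(angles): joint-space move.
- set_gripper(opening, grasp_force=None): opening from 0.0 (shut) to 1.0 (fully open); grasp_force is the grip in N (None keeps the last); returns when the fingers have stopped.
- wait(seconds).
- solve_ik(position, orientation): joint angles nearest the present ones, or None.
- camera(name): name is "scene" or "top" or "wrist"; returns (picture, depth): 420x560x3 uint8, red, green, blue; 420x560 float32, m along the optical axis (not along the pixel's ray), 0 where there is no reading.
- calibration(name): a dict with "mtx" (3x3 intrinsics, pixels), "extrinsics" (4x4, takes a point from world to camera coordinates); the wrist camera has in their place "hand_eye" (4x4, takes a point from camera to tool coordinates, whose origin is the TCP and whose axes are the flange's). Camera axes: x right, y down, z forward; pixel columns grow to the right and rows downward; lengths in m; the calibration is good to about 2 mm. A picture is of the moment at which its call begins: read the wrist's pose just before it. calibration takes no time and is no camera call.
A pose or a line that the arm cannot do raises PlanningError and nothing moves.
- close_job(): hands the job in; it is judged then, once.
Trained networks look in the newest picture that a camera, given by its name, has taken for a name from the list of things; names that differ only in an ending like _2 or _b are one class to them, and where a whole thing is asked for, a point or a joint stands for the part that bears it (a point fixed in the world has none). Each returns a list of dicts, best first, with "p" (0 to 1); they miss things now and then, are a little off and sometimes report something else, mostly with a low value. They report only what shows in the picture. A call takes as long as a camera call.
- boxes_of(camera, thing): "location" ([x, y, z] in m, in world coordinates, good to about 4 mm: the middle of the surface that is visible of it).
- mark_of(camera, thing): "location" ([x, y, z] in m, in world coordinates, good to about 4 mm: a listed point, or the origin of a listed thing).
Readings, each from a call of its own:
- get_clock(): time.
- get_joint_positions(): joint angles.
- get_joint_vel(): joint speeds.
- get_joint_efforts(): joint torques, N m.
- get_position(): TCP position.
- get_tool_rot(): TCP orientation.
- get_ft_force(): force on the tool from outside, world axes, zero at the start.
- get_moment(): the same for the moment, N m.
- get_gripper_width(): opening from 0.0 (shut) to 1.0 (fully open).
- get_finger_force(): force on a finger pad.
Only numpy, scipy, OpenCV 4.12 (cv2) and the standard library are available. Lean on these libraries where they do the work, as an engineer would, in place of code of your own. Each camera call takes 0.05 s, during which the arm holds its last target. There are 200 camera calls.

### The job

Swing the latch lever on the ball feeder a full quarter turn free of the lid, open the lid right back past upright, then slide the sprung gate inside, which has an upright knob, until the pointer on the gate stands at the middle one of the three marks (half of its travel), and finish holding it there against the spring: do not let go. Leave the loose things around the feeder where they are.

Things in the scene. Friction and masses are not known exactly. Their poses are not given: they have to be found in the camera images.
- feeder: Empty grey ball feeder bolted down: box 210 (x) x 158 (y) x 75 mm high, 4 mm walls, turned about z only. Origin: centre of underside. Lid hinge along the +y rim, latch on a bracket on the -y side. Inside, a deck at z = 30 mm, 202 x 150 mm clear; on it rails 8 mm high at y = +-27 mm, the gate between them, and a spring barrel at y = -45 mm (x -98 to -26 mm, top z = 47 mm).
- gate: Steel gate plate 70 x 46 x 4 mm on the deck with an upright dark square knob (14 x 14 mm, top at z = 64 mm in the feeder's frame). Origin on the knob's axis at deck height, axes as the feeder's. Shut, it is at (25, 0, 30) mm in the feeder's frame; it slides along the feeder's -x. A pointer arm on its +y side stands 25 mm to +x of the knob.
- gate_knob (a point): Centre of the top of the gate's knob.
- gate_slide (a joint): Travel of the gate in m: 0 shut, 0.060 fully open, 0.030 half. A spring pushes it shut: 3 N at 0, 7.5 N at half, 12 N at full travel; it snaps shut when released.
- lid (a joint): Lid angle in rad: 0 shut, 1.85 laid right back against its stop. Opens upward about the +y rim; its stiff hinge stays where it is left (about 4 N at the handle). The latch blocks it until swung free.
- lid_handle (a point): Top centre of the lid's square handle post, 14 mm (x) x 16 mm (y), rising 36 mm above the lid's top face (lid 5 mm thick, 214 x 166 mm), 143 mm from the hinge line. Lid shut: at (45, -60, 116.5) mm in the feeder's frame. Turns with the lid, its own z along the post.
- lid_hinge (a point): Point on the lid's hinge line abreast of the handle, at (45, 83, 75.5) mm in the feeder's frame. The hinge line runs along the feeder's x.
- latch (a joint): Latch lever angle in rad: 0 across the lid's edge (nose over the lid, blocking it), 1.57 a full quarter turn, against its stop, free of the lid. Swings level about an upright pivot; the knob goes from the feeder's -y side round to -x (clockwise seen from above). Stays where left, needs about 1 N at the knob.
- latch_knob (a point): Centre of the top of the latch lever's upright round knob, 13 to 15 mm across, standing 26 mm above the 6 mm thick lever, 45 mm from the pivot. Its height is 116.5 mm.
- latch_pivot (a point): Latch pivot axis at the lever's underside, at (-30, -98, 84.5) mm in the feeder's frame.
- tape_measure: Yellow tape measure 31x79x61 mm standing on the bench, bystander; origin under its centre.
- carton: Small white and blue carton 47x61x24 mm, bystander; origin under its centre.
- driver: Screwdriver with red handle 210 mm long lying on the bench, bystander; origin under its centre.
- red_tin: Small red tin with pale lid 44x44x44 mm, bystander; origin under its centre.
- mark_half (a point): Middle (longest) of three raised dark marks on the deck beside the gate, its top centre, at (20, 55, 34) mm in the feeder's frame: half travel. The marks are bars along y, 3 mm wide; the others stand at x = 50 mm (gate shut) and x = -10 mm (full travel).

How it is judged:
By the outcome, as a careful person would: the job done as asked, in the order asked, and still so for the second after the job is handed in, while the arm keeps its last pose, push and grip.
It also fails if it takes over 61 s, if anything falls off the work surface, if the arm or the gripper's body presses on something with over 40 N, if the wrist force passes 120 N, or if a joint passes its speed limit or range.

## Working session

There is one attempt and no reset: what is moved stays moved. The work goes in short steps, each a Python script; the robot and the scene stay as the last script left them, time stands still between calls to the robot, and variables do not carry over. Pictures are saved under pics/ and viewed, at most 10 in all, crops included, and the job is handed in when it is done.

```bash
mkdir -p pics; ls; python3 - <<'E'
from cell import *
import cv2, numpy as np
for c in ("scene","top"):
    im,d=camera(c); cv2.imwrite(f"pics/{c}0.png",im[:,:,::-1])
    for n in ("feeder","latch_knob","latch_pivot","lid_handle","lid_hinge","tape_measure","carton","driver","red_tin"):
        print(c,n,[(np.round(r["location"],4).tolist(),round(r["p"],2)) for r in mark_of(c,n)[:2]])
print(get_clock(),get_position(),get_tool_rot())
E
```

```text
cell.py
pics
scene feeder [([0.5826, 0.0995, -0.0038], 0.9)]
scene latch_knob [([0.5504, -0.0464, 0.1173], 0.59)]
scene latch_pivot [([0.554, 0.0026, 0.0856], 0.78)]
scene lid_handle [([0.631, 0.0426, 0.1182], 0.95)]
scene lid_hinge [([0.6185, 0.1899, 0.0758], 0.92)]
scene tape_measure [([0.4813, -0.1596, 0.0002], 0.69), ([0.5522, -0.0434, 0.1199], 0.66)]
scene carton [([0.66, -0.0892, 0.0005], 0.49)]
scene driver [([0.521, 0.4062, -0.0031], 0.56), ([0.7751, 0.0604, 0.0004], 0.3)]
scene red_tin [([0.7744, 0.0585, 0.0005], 0.58)]
top feeder [([0.5801, 0.0939, 0.0005], 0.9)]
top latch_knob [([0.5505, -0.0443, 0.1165], 0.73)]
top latch_pivot [([0.5599, -0.0006, 0.0829], 0.74)]
top lid_handle [([0.6327, 0.0427, 0.1134], 0.77)]
top lid_hinge [([0.6189, 0.1845, 0.0752], 0.79)]
top tape_measure [([0.4852, -0.1568, 0.0016], 0.83)]
top carton [([0.6643, -0.0862, 0.0], 0.58)]
top driver [([0.5214, 0.4051, 0.003], 0.85)]
top red_tin [([0.7707, 0.0609, -0.0007], 0.52)]
1.0 [ 0.24752603 -0.4911774   0.24229675] [1.21486496e-05 9.72888355e-01 2.31275268e-01 2.09084177e-06]
```

View pics/scene0.png

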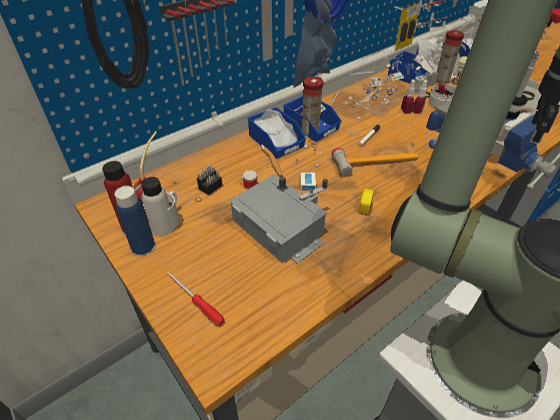

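View pics/top0.png

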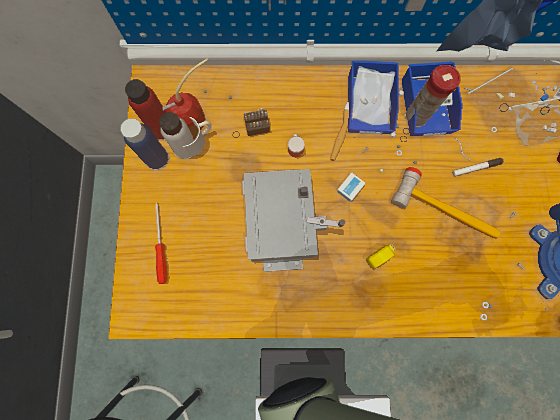

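The scene view shows the grey feeder at about (278,218), with the black handle at (282,183) and the latch knob at (324,185). The top view has the handle at (304,191), the latch lever running (312,222) to (341,223), the tape at (381,256), the carton at (351,186) and the tin at (296,146). The network points agree with both views. Next I'll refine with the wrist camera from two places.

```bash
cat > h.py <<'E'
from cell import *
import cv2, numpy as np, json
from scipy.spatial.transform import Rotation as R
FP={"latch_pivot":(-30,-98,84.5),"lid_handle":(45,-60,116.5),"lid_hinge":(45,83,75.5),"feeder":(0,0,0),"latch_knob":(-30,-143,116.5)}
def q(r): x,y,z,w=r.as_quat(); return [w,x,y,z]
def down(yaw): return R.from_euler("z",yaw)*R.from_euler("x",np.pi)
def marks(c,names):
    out=[]
    for n in names:
        for r in mark_of(c,n)[:1]:
            if r["p"]>.4: out.append((n,list(map(float,r["location"]))))
    return out
def fit(obs):
    from scipy.optimize import least_squares
    P=np.array([FP[n] for n,_ in obs])/1e3; W=np.array([l for _,l in obs])
    f=lambda v:(R.from_euler("z",v[3]).apply(P)+v[:3]-W).ravel()
    s=least_squares(f,[.58,.095,0,.08],loss="soft_l1",f_scale=.004)
    return s.x, f(s.x).reshape(-1,3)
def pose():
    v=json.load(open("pose.json")); return np.array(v[:3]),v[3]
def W(p):
    t,y=pose(); return R.from_euler("z",y).apply(np.array(p)/1e3)+t
E
python3 - <<'E'
from h import *
print(calibration("wrist")["hand_eye"].round(3).tolist())
obs=[]
for c in("scene","top"):
    camera(c); obs+=marks(c,FP)
for k,p in enumerate([(.53,-.04,.36),(.56,.08,.40)]):
    for a in (np.pi/2,-np.pi/2):
        s=solve_ik(p,q(down(.09+a)))
        print(a,None if s is None else np.round(s,2))
    move_pose(p,q(down(.09-np.pi/2)))
    im,d=camera("wrist"); cv2.imwrite(f"pics/w{k}.png",im[:,:,::-1]); obs+=marks("wrist",FP)
v,r=fit(obs)
json.dump(list(v),open("pose.json","w"))
print(v.round(4))
for o,e in zip(obs,r): print(o[0],np.round(o[1],3),(e*1e3).round(1))
print(get_clock(),get_joint_positions().round(2))
E
```

```text
[[-0.002, -0.96, -0.279, 0.071], [1.0, -0.002, -0.001, 0.002], [0.0, -0.279, 0.96, -0.131], [0.0, 0.0, 0.0, 1.0]]
1.5707963267948966 [-0.21  0.24 -0.01  1.32  0.    1.27]
-1.5707963267948966 [-0.21  0.24 -0.01  1.32  0.   -1.88]
1.5707963267948966 [0.01 0.31 0.18 1.44 0.   1.49]
-1.5707963267948966 [ 0.01  0.31  0.18  1.44  0.   -1.65]
[5.795e-01 9.930e-02 2.000e-04 7.150e-02]
latch_pivot [0.556 0.002 0.086] [ 0.4 -2.5 -1.5]
lid_handle [0.63  0.047 0.12 ] [-0.8 -4.2 -2.8]
lid_hinge [0.621 0.186 0.076] [-2.2 -0.7 -0.7]
feeder [ 0.582  0.098 -0.003] [-2.2  1.2  3.5]
latch_knob [ 0.55  -0.046  0.12 ] [10.   0.4 -3.3]
latch_pivot [ 0.559 -0.002  0.085] [-2.5  1.2  0.1]
lid_handle [0.629 0.041 0.11 ] [-0.2  1.9  7.1]
lid_hinge [0.618 0.183 0.076] [ 0.   2.  -0.6]
feeder [0.58  0.095 0.004] [-0.5  4.2 -4.2]
latch_knob [ 0.664 -0.087 -0.001] [-104.6   41.7  117.8]
latch_pivot [ 0.559 -0.     0.086] [-2.2 -0.2 -1.5]
lid_handle [0.633 0.045 0.116] [-3.9 -2.3  0.2]
lid_hinge [0.617 0.188 0.076] [ 1.7 -2.4 -0.2]
feeder [0.58  0.104 0.001] [-0.6 -4.4 -0.4]
latch_knob [ 0.552 -0.047  0.116] [7.7 1.4 0.5]
latch_pivot [ 0.552 -0.046  0.114] [  4.2  45.9 -29.2]
lid_handle [0.632 0.044 0.116] [-3.7 -0.9  1.2]
lid_hinge [0.617 0.188 0.076] [ 1.4 -2.7 -0.7]
feeder [ 0.577  0.101 -0.002] [ 2.4 -1.7  2.7]
latch_knob [ 0.55  -0.045  0.114] [ 9.3 -0.9  2.5]
5.5667 [ 0.01  0.31  0.18  1.44 -0.   -1.65]
```

```bash
python3 - <<'E'
from h import *
F=[n for n in FP if n!="latch_knob"]
obs=[("latch_pivot",[.5565,0,.0853]),("lid_handle",[.6316,.0437,.116]),("lid_hinge",[.6184,.1868,.0758]),("feeder",[.580,.099,0])]
v,r=fit(obs); json.dump(list(v),open("pose.json","w")); print(v.round(4),(r*1e3).round(1))
k=R.from_euler("z",-v[3]).apply(np.array([.5508,-.0455,.1165])-v[:3]); print("knob in feeder",k.round(4), "angle",np.arctan2(-30e-3-k[0],-98e-3-k[1]), np.hypot(k[0]+.03,k[1]+.098))
E
```

```text
[5.802e-01 9.990e-02 1.000e-04 7.820e-02] [[ 1.4 -0.1 -0.7]
 [-1.9 -0.1  0.6]
 [ 0.2 -0.6 -0.2]
 [ 0.2  0.9  0.1]]
knob in feeder [-0.0407 -0.1427  0.1164] angle 0.23420890475057338 0.045911817832395015
```

View pics/w0.png

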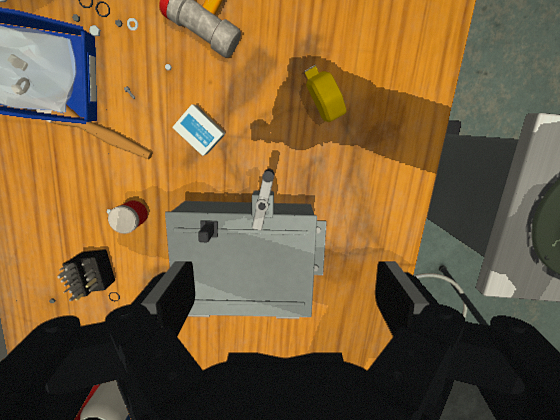

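The knob at (268,177) sits slightly off the lever's zero, at about 0.23 rad, which agrees with the measured points. Next I'll grip it and swing it.

```bash
python3 - <<'E'
from h import *
t,y=pose()
K=lambda th,z,r=45:np.append(W((-30-r*np.sin(th),-98-r*np.cos(th),0))[:2],z)
rot=lambda th:q(down(np.pi/2-th+y))
th0=.234
set_gripper(.4,30)
move_pose(K(th0,.16),rot(th0))
print(move_linear(K(th0,.108),.1,until_force=8))
set_gripper(0,30); print("grip",get_gripper_width()*85,get_finger_force(),get_ft_force().round(1))
for th in np.linspace(th0,1.57,7)[1:]:
    move_linear(K(th,.108),.08,rotation=rot(th))
    print(round(th,2),get_ft_force().round(1),(get_position()-K(th,.108)).round(4))
h=move_linear(K(1.65,.108),.03,rotation=rot(1.65),until_force=12)
p=get_position(); f=R.from_euler("z",-y).apply(p-t)
print(h,f.round(4),"th",np.arctan2(-.03-f[0],-.098-f[1]),get_ft_force().round(1),get_clock())
E
```

```text
False
grip 12.059333256459803 29.298659650376067 [0.  0.3 2.4]
0.46 [-0.7 -1.6  5.6] [ 0.0004 -0.0003  0.0007]
0.68 [-1.2 -1.5  7.2] [ 0.0003 -0.0005  0.0007]
0.9 [-2.7 -2.   7.3] [ 0.0001 -0.0005  0.0006]
1.12 [-3.5 -0.8  8.1] [-0.0001 -0.0004  0.0006]
1.35 [-3.6 -0.5  9.5] [-0.0003 -0.0002  0.0006]
1.57 [-4.1 -1.1  9.4] [-0.0005  0.      0.0006]
False [-0.0753 -0.0966  0.1085] th 1.6015981899482135 [-4.  -8.1  9.5] 12.2917
```

```bash
cat >> h.py <<'E'
def lidpose(a,phi,s,local=(45,-143,29),tcp=8):
    """TCP pose gripping the post: lid angle a, tool tilt phi, s=+-1 yaw choice"""
    t,y=pose()
    g=np.array([45,83,75.5])+R.from_euler("x",-a).apply([0,local[1],local[2]])
    r=R.from_euler("x",-phi)*down(s*np.pi/2)
    g=g+r.apply([0,0,tcp])
    return W(g),q(R.from_euler("z",y)*r)
E
python3 - <<'E'
from h import *
t,y=pose()
K=lambda th,z,r=45:np.append(W((-30-r*np.sin(th),-98-r*np.cos(th),0))[:2],z)
rot=lambda th:q(down(np.pi/2-th+y))
h=move_linear(K(1.70,.108),.03,rotation=rot(1.70),until_force=12)
p=get_position(); f=R.from_euler("z",-y).apply(p-t)
print(h,"th",np.arctan2(-.03-f[0],-.098-f[1]),get_ft_force().round(1))
set_gripper(.4); move_linear(p+[0,0,.06],.2)
p0=get_position();r0=get_tool_rot()
camera("top"); print(marks("top",["latch_knob","latch_pivot","lid_handle"]), W((-75,-98,116.5)))
for s in(1,-1):
  for k in (.4,.55,.7,.85,1):
    row=[]
    for a in (0,.4,.8,1.2,1.5,1.85):
        j=solve_ik(*lidpose(a,k*a,s)); row.append("None" if j is None else np.round(j,2).tolist())
    print(s,k,*row)
E
```

```text
False th 1.6095678716501995 [ -4.1 -11.5   8. ]
[('latch_pivot', [0.5594, -0.0013, 0.0861]), ('lid_handle', [0.626, 0.0402, 0.1163])] [ 0.51307025 -0.003662    0.11665   ]
1 0.4 [-0.05, 0.6, -0.16, 0.82, 0.0, 1.44] [0.06, 0.55, -0.09, 0.92, -0.16, 1.55] [0.19, 0.56, 0.0, 1.05, -0.32, 1.69] [0.34, 0.63, 0.14, 1.21, -0.46, 1.86] [0.44, 0.73, 0.27, 1.34, -0.56, 2.0] [0.54, 0.88, 0.44, 1.52, -0.65, 2.16]
1 0.55 [-0.05, 0.6, -0.16, 0.82, 0.0, 1.44] [0.09, 0.56, -0.09, 0.92, -0.22, 1.58] [0.24, 0.59, 0.03, 1.08, -0.43, 1.75] [0.4, 0.71, 0.2, 1.3, -0.62, 1.97] [0.5, 0.85, 0.38, 1.52, -0.73, 2.16] [0.6, 1.08, 0.65, 1.82, -0.83, 2.4]
1 0.7 [-0.05, 0.6, -0.16, 0.82, 0.0, 1.44] [0.11, 0.57, -0.08, 0.93, -0.28, 1.61] [0.29, 0.64, 0.06, 1.12, -0.55, 1.82] [0.45, 0.81, 0.28, 1.43, -0.77, 2.1] [0.55, 1.0, 0.52, 1.75, -0.88, 2.37] None
1 0.85 [-0.05, 0.6, -0.16, 0.82, 0.0, 1.44] [0.14, 0.58, -0.08, 0.93, -0.34, 1.63] [0.33, 0.68, 0.09, 1.17, -0.66, 1.89] [0.49, 0.92, 0.37, 1.6, -0.9, 2.26] [0.58, 1.19, 0.68, 2.07, -1.0, 2.65] None
1 1 [-0.05, 0.6, -0.16, 0.82, 0.0, 1.44] [0.16, 0.59, -0.07, 0.94, -0
[... 446 characters left out ...]
.43, -1.39] [0.4, 0.71, 0.2, 1.3, -0.62, -1.17] [0.5, 0.85, 0.38, 1.52, -0.73, -0.98] [0.6, 1.08, 0.65, 1.82, -0.83, -0.74]
-1 0.7 [-0.05, 0.6, -0.16, 0.82, 0.0, -1.7] [0.11, 0.57, -0.08, 0.93, -0.28, -1.53] [0.29, 0.64, 0.06, 1.12, -0.55, -1.32] [0.45, 0.81, 0.28, 1.43, -0.77, -1.04] [0.55, 1.0, 0.52, 1.75, -0.88, -0.78] None
-1 0.85 [-0.05, 0.6, -0.16, 0.82, 0.0, -1.7] [0.14, 0.58, -0.08, 0.93, -0.34, -1.51] [0.33, 0.68, 0.09, 1.17, -0.66, -1.25] [0.49, 0.92, 0.37, 1.6, -0.9, -0.88] [0.58, 1.19, 0.68, 2.07, -1.0, -0.49] None
-1 1 [-0.05, 0.6, -0.16, 0.82, 0.0, -1.7] [0.16, 0.59, -0.07, 0.94, -0.4, -1.48] [0.36, 0.74, 0.13, 1.24, -0.76, -1.17] [0.52, 1.05, 0.48, 1.83, -1.0, -0.66] None None
```

```bash
python3 - <<'E'
from h import *
t,y=pose(); s=-1
set_gripper(.45,50)
p,r=lidpose(0,0,s); move_pose(p+[0,0,.07],r)
print(move_linear(p,.12,until_force=8)); 
set_gripper(0,50); print("grip",get_gripper_width()*85,get_finger_force(),get_ft_force().round(1),get_clock())
for i,a in enumerate(np.linspace(0,1.85,11)[1:]):
    p,r=lidpose(a,.55*a,s)
    try: move_linear(p,.12,rotation=r)
    except Exception as e: print(a,e); break
    print(round(a,2),get_ft_force().round(1),((get_position()-p)*1e3).round(1),round(get_gripper_width()*85,1))
    if np.linalg.norm(get_ft_force())>60: break
    if i==1:
        im,_=camera("scene"); cv2.imwrite("pics/lid1.png",im[:,:,::-1])
im,_=camera("scene"); cv2.imwrite("pics/lid2.png",im[100:340,150:470,::-1])
print(get_clock())
E
```

```text
False
grip 13.194465175266101 49.3924355506897 [-1.6 -0.6  6.1] 18.75
0.18 [ 1.1 -2.2 -0.2] [ 0.5 -0.1  0.3] 13.0
0.37 [ 2.8 -0.8  0.2] [ 0.7 -0.  -0.2] 12.9
0.55 [5.3 0.  0.1] [ 0.8 -0.  -0.3] 12.9
0.74 [ 6.3 -0.1 -0.4] [ 1.1 -0.2 -0.4] 13.2
0.92 [ 8.1 -0.5 -1.8] [ 1.4 -0.4 -0.5] 13.1
1.11 [ 8.   0.2 -0.8] [ 1.7 -0.5 -0.6] 13.3
1.3 [ 9.7 -0.1 -0.8] [ 2.  -0.5 -0.5] 13.0
1.48 [11.1  0.2  0.2] [ 2.4 -0.8 -0.4] 12.9
1.66 [13.3 -0.   1.5] [ 2.7 -0.9 -0.4] 13.1
1.85 [13.9 -0.   1.4] [ 3.  -1.  -0.2] 13.1
22.5583
```

```bash
python3 - <<'E'
from h import *
s=-1
for a in (1.9,1.95):
    p,r=lidpose(a,.55*1.85,s); h=move_linear(p,.05,rotation=r,until_force=15)
    print(a,h,get_ft_force().round(1),((get_position()-p)*1e3).round(1))
    if h: break
t,y=pose(); g=R.from_euler("z",-y).apply(get_position()-R.from_quat(np.roll(get_tool_rot(),-1)).apply([0,0,.008])-t)*1e3
d=g-[45,83,75.5]; print("lid angle est",np.arctan2(d[2],-d[1])-np.arctan2(29,143),np.hypot(d[1],d[2]))
im,_=camera("scene"); cv2.imwrite("pics/lid2.png",im[100:340,150:470,::-1])
E
```

```text
1.9 False [14.4  0.8  1.1] [ 3.1 -2.1  0.4]
1.95 True [-1.  -3.4  5.3] [ 3.9 -7.8  3.9]
lid angle est 1.8891154126232577 144.95715899440734
```

View pics/lid2.png

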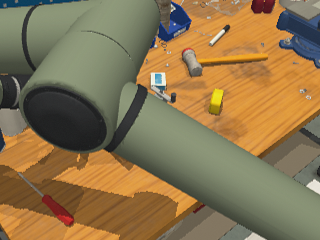

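The crop is mostly filled by the arm, which hides the feeder. The tape (217,100) and carton (158,79) haven't moved. The force change shows the lid reached its stop, so I'll let go, back off and look inside.

```bash
python3 - <<'E'
from h import *
t,y=pose()
set_gripper(.5)
Rt=R.from_quat(np.roll(get_tool_rot(),-1)); p=get_position()+Rt.apply([0,0,-.07])
move_linear(p,.2); p[2]=.40
try: move_linear(p,.25)
except Exception as e: print(e); 
print(get_position())
FP.update(gate_knob=(25,0,64),mark_half=(20,55,34)); FP.pop("latch_knob"); FP.pop("lid_handle")
obs=[];extra=[]
for k,p in enumerate([(.56,.05,.36),(.59,.12,.38)]):
    move_pose(p,q(down(y-np.pi/2)))
    im,d=camera("wrist"); cv2.imwrite(f"pics/g{k}.png",im[:,:,::-1]); np.save(f"d{k}.npy",d)
    np.savez(f"tp{k}.npz",p=get_position(),r=get_tool_rot())
    o=marks("wrist",FP); obs+=o; extra+=marks("wrist",["lid_handle","latch_knob"])
camera("top"); obs+=marks("top",FP); extra+=marks("top",["lid_handle","latch_knob"])
camera("scene"); obs+=marks("scene",FP); extra+=marks("scene",["lid_handle","latch_knob"])
v,r=fit(obs); print(v.round(4))
for o,e in zip(obs,r): print(o[0],np.round(o[1],4),(e*1e3).round(1))
for o in extra: print(o[0],np.round(o[1],4))
print(get_clock())
E
```

```text
Traceback (most recent call last):
host.PlanningError: the arm cannot follow that straight line within its joint ranges
```

```bash
python3 - <<'E'
from h import *
t,y=pose()
Rf=R.from_euler("z",y); p=get_position(); print(p, get_joint_positions().round(2), get_gripper_width())
for dy,dz,phi in [(.0,.05,1.02),(.02,.05,1.02),(.04,.03,1.02),(.04,.04,.8),(.03,.06,.7),(.05,.06,.6),(.05,.1,.5),(.03,.12,.5),(0,.2,.3)]:
    r=q(Rf*R.from_euler("x",-phi)*down(-np.pi/2)); j=solve_ik(p+Rf.apply([0,dy,dz]),r)
    print(dy,dz,phi,None if j is None else np.round(j,2))
E
```

```text
[0.61687842 0.25319911 0.19705715] [ 0.61  1.1   0.69  1.85 -0.84 -0.73] 0.498054181173543
0.0 0.05 1.02 [ 0.6   1.07  0.76  1.94 -0.83 -0.73]
0.02 0.05 1.02 [ 0.63  1.12  0.85  2.01 -0.81 -0.71]
0.04 0.03 1.02 [ 0.65  1.18  0.94  2.05 -0.8  -0.69]
0.04 0.04 0.8 [ 0.6   0.99  0.72  1.78 -0.67 -0.88]
0.03 0.06 0.7 [ 0.57  0.89  0.63  1.69 -0.6  -0.96]
0.05 0.06 0.6 [ 0.57  0.86  0.62  1.64 -0.52 -1.  ]
0.05 0.1 0.5 [ 0.54  0.8   0.64  1.65 -0.44 -1.06]
0.03 0.12 0.5 [ 0.51  0.76  0.63  1.66 -0.45 -1.09]
0 0.2 0.3 [ 0.4   0.65  0.68  1.7  -0.28 -1.23]
```

```bash
python3 - <<'E'
from h import *
t,y=pose(); Rf=R.from_euler("z",y); p0=get_position()
for dy,dz,phi in [(.04,.03,1.02),(.05,.1,.6),(.03,.2,.3)]:
    move_linear(p0+Rf.apply([0,dy,dz]),.2,rotation=q(Rf*R.from_euler("x",-phi)*down(-np.pi/2))); print(get_ft_force().round(1))
FP.update(gate_knob=(25,0,64),mark_half=(20,55,34)); FP.pop("latch_knob"); FP.pop("lid_handle")
obs=[];extra=[]
for k,p in enumerate([(.59,.12,.40),(.56,.05,.36)]):
    move_pose(p,q(down(y-np.pi/2)))
    im,d=camera("wrist"); cv2.imwrite(f"pics/g{k}.png",im[:,:,::-1]); np.save(f"d{k}.npy",d)
    np.savez(f"tp{k}.npz",p=get_position(),r=get_tool_rot())
    o=marks("wrist",FP); obs+=o; extra+=marks("wrist",["lid_handle","latch_knob"])
for c in("top","scene"): camera(c); obs+=marks(c,FP); extra+=marks(c,["lid_handle","latch_knob"])
v,r=fit(obs); print(v.round(4))
for o,e in zip(obs,r): print(o[0],np.round(o[1],4),(e*1e3).round(1))
for o in extra: print(o[0],np.round(o[1],4))
print(get_clock())
E
```

```text
[0.2 0.1 0.3]
[ 0.1  0.2 -1.6]
[-0.9  0.4 -0.2]
[0.581  0.0997 0.0011 0.0717]
latch_pivot [ 0.5578 -0.0025  0.0833] [0.3 2.3 2.3]
lid_hinge [0.6169 0.1846 0.0755] [3.1 1.1 1.1]
feeder [0.5807 0.1021 0.0016] [ 0.3 -2.4 -0.5]
gate_knob [0.6076 0.101  0.0655] [-1.6  0.5 -0.4]
mark_half [0.6021 0.1576 0.0367] [-5.1 -1.6 -1.6]
latch_pivot [ 0.5579 -0.0038  0.086 ] [ 0.2  3.6 -0.4]
lid_hinge [0.6187 0.1822 0.0764] [1.3 3.5 0.2]
feeder [0.5781 0.1012 0.0008] [ 2.9 -1.5  0.3]
gate_knob [0.6088 0.1007 0.0635] [-2.8  0.8  1.6]
mark_half [0.5984 0.1585 0.0351] [-1.4 -2.5  0. ]
lid_hinge [0.6173 0.1854 0.0765] [2.7 0.3 0.1]
feeder [0.5803 0.0942 0.004 ] [ 0.7  5.5 -2.9]
gate_knob [0.6062 0.1018 0.0683] [-0.2 -0.3 -3.2]
mark_half [0.5958 0.1595 0.0338] [ 1.2 -3.5  1.3]
latch_pivot [ 0.5534 -0.0008  0.0873] [ 4.7  0.6 -1.7]
lid_hinge [0.6193 0.1887 0.0761] [ 0.7 -3.   0.5]
feeder [ 0.5815  0.0982 -0.0031] [-0.5  1.5  4.2]
gate_knob [0.6088 0.1027 0.0649] [-2.8 -1.2  0.2]
mark_half [0.6037 0.158  0.0365] [-6.7 -2.  -1.4]
lid_handle [0.6202 0.2639 0.2004]
latch_knob [ 0.5117 -0.0063  0.1149]
latch_knob [ 0.5105 -0.0043  0.1158]
lid_handle [0.6185 0.2639 0.1999]
latch_knob [ 0.5124 -0.0045  0.1181]
27.875
```

View pics/g1.png

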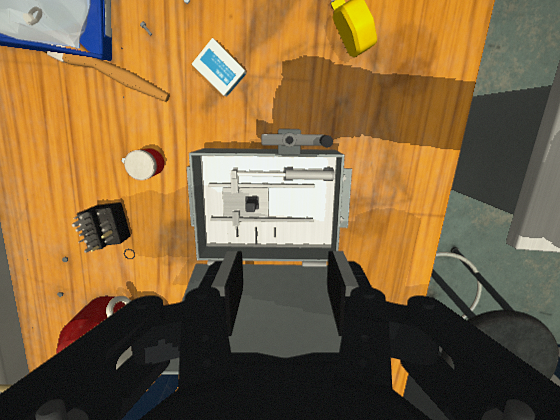

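The feeder is open, with the lid laid back. The latch knob is at (326,142), swung along the edge. The gate is shut: knob at (252,203), pointer (236,222) at the first mark (237,232), middle mark (256,236). Now I'll grip the gate knob, find the shut stop as zero, then slide 30 mm by the measured position.

```bash
python3 - <<'E'
from h import *
y=.070; u=np.array([np.cos(y),np.sin(y),0]); r=q(down(y-np.pi/2))
set_gripper(.38,60)
g=np.array([.607,.101,.052])
move_pose(g+[0,0,.10],r); f0=get_ft_force()
print(move_linear(g,.12,until_force=8),get_position().round(4))
set_gripper(0,60); F=lambda:((get_ft_force()-f0)@u).round(1); 
S=lambda:(get_position()@u*1e3).round(2)
print("grip",get_gripper_width()*85,F(),S(),(get_ft_force()-f0).round(1))
p=get_position()
for k in range(1,6):
    h=move_linear(p+u*.001*k,.02); print(k,F(),S())
    if F()<-12: break
im,d=camera("wrist"); cv2.imwrite("pics/k0.png",im[:,:,::-1])
print(get_position(),get_clock())
E
```

```text
False [0.6078 0.101  0.0529]
grip 12.537963516903238 -4.1 612.06 [-4.2  0.   5.7]
1 -5.3 612.08
2 -7.5 612.1
3 -10.6 612.19
4 -12.5 612.24
[0.60665427 0.10096258 0.05321726] 31.3667
```

```bash
cat > s.py <<'E'
from h import *
y=.070; u=np.array([np.cos(y),np.sin(y),0])
S=lambda:(get_position()@u*1e3)
E
python3 - <<'E'
from s import *
S0=612.05; p=get_position(); c=0.
for k in range(4):
    tgt=p-u*(.030+(p@u*0)) ; d=(S0-30)/1e3-p@u
    move_linear(p+u*(d+c/1e3),.06 if k==0 else .02); wait(.3)
    e=S0-30-S(); c+=e
    print(k,S().round(2),"err",e.round(2),get_ft_force().round(1),get_gripper_width()*85)
    if abs(e)<.2: break
for n in("wrist","top","scene"):
    im,d=camera(n); cv2.imwrite(f"pics/h_{n}.png",im[:,:,::-1]); print(n,marks(n,["gate_knob","gate","mark_half","lid_handle","latch_knob"]))
json.dump([list(map(float,p)),float(c)],open("hold.json","w")); print(get_position(),get_clock())
E
```

```text
0 585.16 err -3.11 [ 7.6  1.1 -8.6] 12.61600271321879
1 582.25 err -0.2 [ 7.   1.5 -9.9] 12.433777687687384
wrist [('gate_knob', [0.5767, 0.0999, 0.0669]), ('gate', [0.5776, 0.0997, 0.0291])]
top [('mark_half', [0.5931, 0.1587, 0.0334]), ('lid_handle', [0.6163, 0.2638, 0.1996])]
scene [('gate_knob', [0.5749, 0.0989, 0.066]), ('gate', [0.5757, 0.0978, 0.0289]), ('mark_half', [0.6008, 0.1567, 0.0337]), ('lid_handle', [0.6198, 0.2635, 0.2031]), ('latch_knob', [0.5108, -0.0019, 0.12])]
[0.57676444 0.09900376 0.05340018] 33.8917
```

View pics/h_wrist.png

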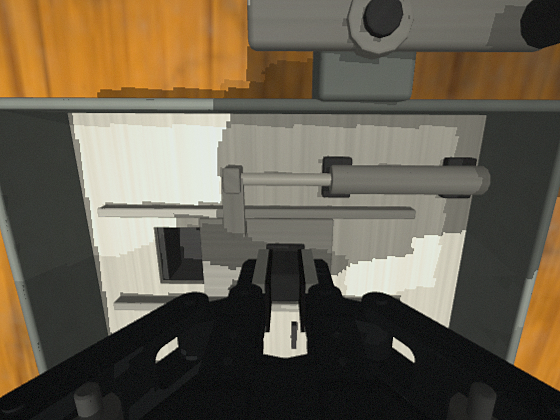

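The wrist view shows the gate drawn back, with the hatch open at (180,255) and the knob in the jaws at (286,265). The fingers hide the pointer, so I'll check the scene and top views.

```bash
python3 - <<'E'
import cv2,numpy as np
a=cv2.imread("pics/h_scene.png")[160:270,220:340]; b=cv2.imread("pics/h_top.png")[160:270,230:350]
cv2.imwrite("pics/cmp.png",np.hstack([cv2.resize(x,(396,363),interpolation=cv2.INTER_CUBIC) for x in (a,b)]))
E
```

```text
(no output)
```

View pics/cmp.png

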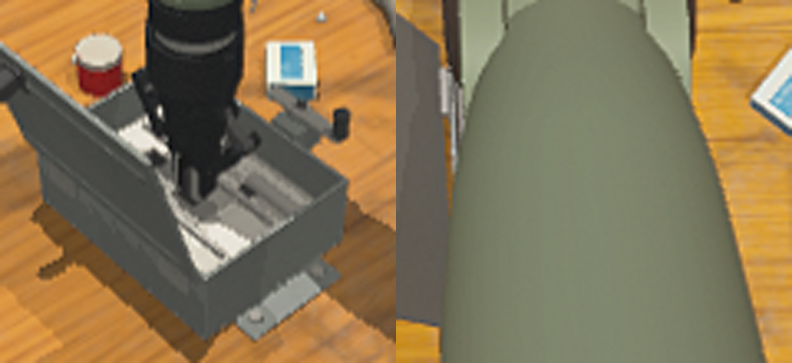

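```bash
python3 - <<'E'
import cv2,numpy as np
for n in("k0","h_wrist"):
    g=cv2.imread(f"pics/{n}.png",0).astype(float)
    for r in (325,332,340,346): print(n,r,g[r,280:308].astype(int).tolist())
E
```

```text
k0 325 [218, 219, 220, 220, 219, 215, 219, 220, 225, 235, 203, 86, 32, 42, 45, 24, 165, 222, 223, 236, 102, 5, 20, 24, 16, 18, 16, 16]
k0 332 [218, 218, 220, 220, 216, 214, 218, 221, 226, 234, 199, 96, 62, 67, 72, 64, 122, 112, 216, 228, 171, 150, 156, 155, 182, 132, 45, 17]
k0 340 [216, 216, 219, 220, 217, 212, 216, 220, 226, 240, 138, 67, 70, 74, 69, 62, 106, 217, 220, 215, 217, 214, 215, 216, 219, 224, 192, 76]
k0 346 [216, 217, 218, 217, 216, 214, 215, 220, 226, 241, 127, 64, 69, 73, 67, 65, 222, 226, 218, 214, 217, 215, 214, 215, 219, 231, 147, 47]
h_wrist 325 [209, 211, 209, 207, 204, 205, 208, 209, 208, 208, 227, 108, 33, 38, 41, 38, 47, 95, 206, 229, 94, 1, 21, 15, 25, 11, 23, 15]
h_wrist 332 [211, 211, 210, 206, 203, 206, 203, 207, 208, 208, 223, 112, 58, 64, 67, 61, 68, 201, 205, 208, 158, 146, 150, 153, 173, 126, 40, 11]
h_wrist 340 [206, 210, 209, 206, 202, 205, 206, 206, 203, 209, 222, 109, 56, 64, 65, 54, 108, 199, 204, 201, 203, 208, 211, 208, 208, 214, 185, 72]
h_wrist 346 [208, 206, 208, 206, 202, 203, 202, 205, 205, 208, 219, 98, 50, 64, 60, 46, 161, 202, 202, 200, 200, 207, 209, 208, 207, 217, 137, 44]
```

```bash
python3 - <<'E'
from s import *
print(612.05-S(),get_ft_force().round(1),get_finger_force(),get_clock()); close_job()
E
```

```text
29.773446304106642 [ 6.7  1.4 -9.9] 58.94655704498291 33.8917
the job is handed in; nothing more can be done
```

I handed the job in at 33.9 s: the latch is swung to its stop, the lid is laid back to its stop, and the gate is held at about 29.8 mm of travel (target 30 mm) against the spring. The fingers hid the pointer, so I checked the travel by arm position and by the deck marks in the wrist camera. The bystanders showed no sign of being touched, though I did not re-measure them.

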